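Kit the analyser tray: reagent cassette, then its light shield

TASK

Load the grey tray for the blood analyser: set the blue reagent cassette flat in the middle of the tray, lengthwise along it, and let go of it; then lower the black light shield over it by its yellow grip, lengthwise too and in the middle, so that the shield stands flat on the tray's floor with the cassette under it. Set things down gently, and leave the orange cassette where it is.

Things in the scene. Friction and masses are not known exactly. Their poses are not given: they have to be found in the camera images.
- tray_floor (a point): Centre of the inner floor of the grey shallow open tray, fixed to the worktop near the middle of the work area. Inside 104 mm (its x) by 140 mm (its y, the long way); floor 4 mm above the worktop, walls 4 mm thick, rising 12 mm above the floor. A low grey lug (30 x 40 mm, 11 mm high) stands outside its +y end. z is up.
- blue_cassette_mid (a point): Centre of the blue reagent cassette (loose, about 0.12 kg), a block 36 mm (its x) by 68 mm (its y) by 26 mm high, with a large and a small white round cap (28 and 16 mm across) on top that bring it to 30 mm; this point is 15 mm above its underside. It stands upright on the worktop (z up), to the left or right of the tray. Grip it across its 36 mm sides.
- orange_cassette_mid (a point): Centre of the orange reagent cassette, same shape and size as the blue; not needed. The cassettes and the shield change places from start to start. Also near: a fixed white rack of capped tubes, 88 mm high, far right, and an amber bottle, 85 mm high, far left.
- cover_grip (a point): Centre of the yellow bar grip (14 mm wide in x, 50 long in y, 28 tall) on top of the black light shield (loose, about 0.16 kg): 54 mm above the shield's lower rim, 14 mm above its flat top. The shield is a hood open underneath, outside 80 mm (its x) by 112 mm (its y), 40 mm high to the top; walls and top 4 mm, inside 72 x 104 x 36 mm. It stands on the worktop, z up.
There are look-alikes about, which are no part of the job. Leave any turquoise look-alike of the part that bears blue_cassette_mid alone.

How it is judged:
On the way, in this order (a step that is already met when the one before it is completed fails the run):
1. the blue cassette stands flat in the middle of the tray, lengthwise, let go, with the shield still elsewhere (horizontal distance between blue_cassette_mid and tray_floor below 0.018 m and z of blue_cassette_mid in the frame of tray_floor between 0.011 and 0.019 m and angle between blue_cassette_mid's own z axis and vertical below 0.1 rad and angle between the y axis of blue_cassette_mid and the y axis of tray_floor, either way round below 0.26 rad and contact force between blue_cassette and the fingers below 0.1 N and horizontal distance between cover_grip and tray_floor above 0.1 m), for 0.2 s.
2. the shield stands over it (horizontal distance between cover_grip and tray_floor below 0.018 m and z of cover_grip in the frame of tray_floor below 0.058 m), for 0.2 s.
At the end, for the whole second after the job is handed in: Blue cassette flat on the tray's floor (4 mm, 0.1 rad), within 20 mm of the tray's centre; the shield over it, flat on the tray's floor (4 mm, 0.07 rad), within 18 mm of the centre; both within 15 degrees of lengthwise (either way round), released and at rest (all of step 2 and horizontal distance between blue_cassette_mid and tray_floor below 0.02 m and z of blue_cassette_mid in the frame of tray_floor between 0.011 and 0.019 m and angle between blue_cassette_mid's own z axis and vertical below 0.1 rad and angle between the y axis of each of blue_cassette_mid, cover_grip and the y axis of tray_floor, either way round below 0.26 rad and z of cover_grip in the frame of tray_floor above 0.05 m and angle between cover_grip's own z axis and vertical below 0.07 rad and linear speed of each of cover, blue_cassette below 0.01 m/s); the robot touches nothing.
It fails at once if the orange cassette is moved by more than 20 mm (distance of orange_cassette_mid from where it was at the start of the episode above 0.02 m).
It fails at once if the blue cassette is dropped into the tray instead of being set down (falls free by more than about 30 mm) (horizontal distance between blue_cassette_mid and tray_floor below 0.08 m and contact force between blue_cassette and the fingers below 0.05 N and linear speed of blue_cassette above 0.8 m/s).
It fails at once if the shield is dropped into the tray instead of being set down (falls free by more than about 30 mm) (horizontal distance between cover_grip and tray_floor below 0.08 m and contact force between cover and the fingers below 0.05 N and linear speed of cover above 0.8 m/s).
It also fails if it takes over 64 s, if anything falls off the work surface, if the arm or the gripper's body presses on something with over 40 N, if the wrist force passes 120 N, or if a joint passes its speed limit or range.

ROBOT

A 6-joint arm with a two-finger parallel gripper is mounted at the origin on the work surface. World frame = base frame: x ahead of the robot, y to its left, z up, the work surface at z = 0. Lengths are in m, angles in rad, forces in N, time in s.
With the tool pointing down it reaches from about 0.35 to 0.975 m from the base axis. Payload 4.9 kg.
Tool frame: the origin (TCP) lies at the very end of the fingers, on their centre line; the grasp point (between the pads) lies 19 mm behind it (manip.tcp_to_grasp is the distance from the TCP to the grasp point, in m); z points along the fingers, y is the direction in which the jaws open and shut (so a half turn about z gives the same grasp; the last joint's range is limited). The gripper opens to 85 mm and grips with 20 to 120 N. Pads are 22 mm wide; open, the fingers measure 114 mm over their backs; the gripper's body (76 mm by 85 mm) begins 54 mm behind the grasp point. The pads swing forward as they close: fully open they stand 13 mm farther back than shut.
Start: joints at [1.095, 0.053, 1.613, -0, 1.476, -0.119], TCP at [0.218, 0.586, 0.205] pointing down, gripper open.
Joint ranges: [-3.01, 3.01], [-1.01, 2.22], [0.06, 2.58], [-1.02, 4.17], [0.09, 2.62], [-3.14, 3.14]. Speed limits (rad/s): [2.57, 2.57, 3.14, 3.14, 3.14, 3.14].

INTERFACE

Orientations are given as a unit quaternion [w, x, y, z].
In Python, from plant import sensors, cams, job, finder, manip gives the robot as it stands.
- The arm moves only by the shell command python3 -m pendant 'ROWS'. ROWS is JSON, a list of rows, each an object of numbers: "wx", "wy", "wz": the turn, a rotation vector about the tool's x, y, z in degrees; "dx", "dy", "dz": the shift along the tool's x, y, z in m; "hand": the gripper's target within -1 to 1 (fully open at 1, half-way at 0, shut at -1). A call has 1 to 20 rows; each row is the pose to reach, as a shift and turn from the pose commanded when the call began, along the tool's axes at that moment; what a row does not reach only later rows make up. A row lasts 1/12 s, in which the tool goes at most 41.7 mm and 7.16 degrees, less where a joint would pass 70% of its speed; a pose out of reach is approached as far as the arm can. A call with a gripper value outside its range is refused whole. The fingers move at their own pace and stop on an object; the grip force is fixed at half the most. Time passes only in rows, so rows that repeat a pose let the fingers close. It gives the time, the measured TCP pose, the force and the opening at its end, in the units of the state.
- sensors.state(): the state, without advancing time (a new reading comes with each control period).
- cams.grab_frame(name): name is "scene" or "top"; returns (picture, depth): 420x560x3 uint8, red, green, blue; 420x560 float32, m along the optical axis (not along the pixel's ray), 0 where there is no reading.
- cams.calibration(name): a dict with "fov_y" (degrees; the focal length in pixels is half the picture's height over the tangent of half this angle, whatever the lens; pixels are square), "cx", "cy" (the principal point, pixels), "pose" (4x4, takes a point from camera to world coordinates). Camera axes: x right, y down, z forward; pixel columns grow to the right and rows downward; lengths in m; the calibration is good to about 2 mm. A picture is of the moment at which its call begins. calibration takes no time and is no camera call.
- job.job_done(): hands the job in, once; it reports no verdict.
Trained networks look in the newest picture that a camera, given by its name, has taken for a name from the list of things; names that differ only in an ending like _2 or _b are one class to them, and where a whole thing is asked for, a point or a joint stands for the part that bears it (a point fixed in the world has none). Each returns a list of dicts, best first, with "score" (0 to 1); they miss things now and then, are a little off and sometimes report something else, mostly with a low value. They report only what shows in the picture. A call takes as long as a camera call. They do not tell look-alikes from the thing itself.
- finder.look_for(camera, thing): "position" ([x, y, z] in m, in world coordinates, good to about 4 mm: the middle of the surface that is visible of it).
The state is a dict: "time": time; "joint_pos": joint angles; "joint_vel": joint speeds; "joint_efforts": joint torques, N m; "tool_pos": TCP position; "tool_rot": TCP orientation; "contact_force": force on the tool from outside, world axes, zero at the start; "ft_torque": the same for the moment, N m; "gripper_width": opening from 0.0 (shut) to 1.0 (fully open).
Only numpy, scipy, OpenCV 4.12 (cv2) and the standard library are available. Lean on these libraries where they do the work, as an engineer would, in place of code of your own. Each camera call takes 0.05 s, during which the arm holds its last target. There are 200 camera calls.

## Working session

There is one attempt and no reset: what is moved stays moved. The work goes in short steps, Python scripts to look and compute and a shell command to move; the robot and the scene stay as the last step left them, time stands still between calls to the robot, and variables do not carry over. Pictures are saved under pics/ and viewed, about 8 in all and at most 12, crops included, and the job is handed in when it is done.

```bash
mkdir -p pics
cat > h.py <<'E'
import numpy as np, cv2
from plant import sensors, cams, job, finder, manip
def snap(n):
    im,d=cams.grab_frame(n); c=cams.calibration(n)
    f=210/np.tan(np.radians(c["fov_y"]/2)); v,u=np.mgrid[:420,:560]
    P=np.stack([(u-c["cx"])/f*d,(v-c["cy"])/f*d,d,np.ones_like(d)],-1)@np.array(c["pose"]).T
    return im,d,P[...,:3]
def save(im,name): cv2.imwrite("pics/"+name,cv2.cvtColor(im,cv2.COLOR_RGB2BGR))
E
python3 - <<'E'
from h import *
a,d,P=snap("top"); save(a,"top.png"); np.savez("top.npz",a=a,d=d,P=P)
for t in ["tray_floor","blue_cassette_mid","orange_cassette_mid","cover_grip"]:
    for r in finder.look_for("top",t)[:3]: print(t,np.round(r["position"],3),round(r["score"],2))
b,d,P=snap("scene"); save(b,"scene.png")
s=sensors.state(); print(s["time"],s["tool_pos"],s["tool_rot"],cams.calibration("top"))
E
```

```text
tray_floor [ 0.5   -0.017  0.004] 0.69
blue_cassette_mid [ 0.403 -0.239  0.027] 0.95
blue_cassette_mid [ 0.497 -0.297  0.024] 0.84
orange_cassette_mid [0.402 0.292 0.023] 0.58
cover_grip [0.603 0.29  0.038] 0.6
0.3 [0.218154   0.58541945 0.20485236] [-1.07949108e-04  1.77440639e-01  9.84131438e-01 -3.45820368e-04] {'fov_y': 46.39517090083273, 'cx': 273.2760605344339, 'cy': 206.45753605918858, 'pose': array([[ 0.01727293, -0.980366  ,  0.1964285 ,  0.27232749],
       [-0.99979775, -0.01491144,  0.01349486, -0.0017577 ],
       [-0.01030087, -0.19662186, -0.98042528,  1.18752843],
       [ 0.        ,  0.        ,  0.        ,  1.        ]])}
```

View pics/top.png

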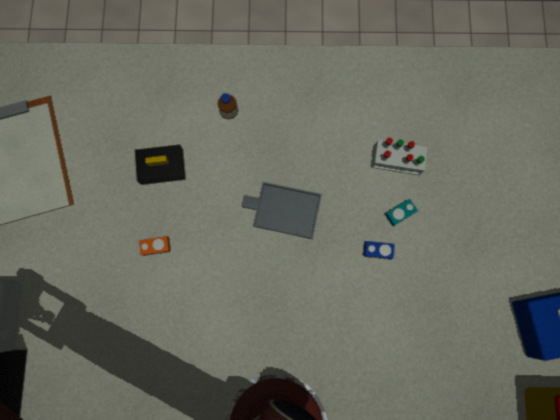

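View pics/scene.png

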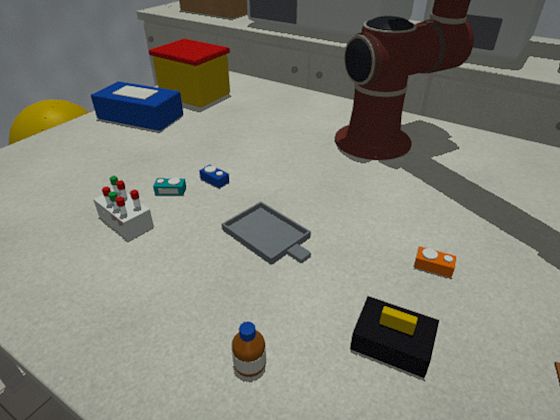

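Candidates for blue: (379,250) is deep blue, and (402,212) is turquoise. The first fits. I'll confirm it in a crop and measure the poses.

Run:
```python
from h import *
z=np.load("top.npz"); a,P=z["a"],z["P"]
hsv=cv2.cvtColor(a,cv2.COLOR_RGB2HSV)
c=cv2.resize(a[190:280,340:440],None,fx=7,fy=6.6,interpolation=cv2.INTER_CUBIC)
save(c,"crop.png")
def rect(name,box,mask):
    u0,u1,v0,v1=box; m=np.zeros(a.shape[:2],bool); m[v0:v1,u0:u1]=1; m&=mask
    X=P[m]; r=cv2.minAreaRect(X[:,:2].astype(np.float32)); B=cv2.boxPoints(r)
    e=max([B[1]-B[0],B[2]-B[1]],key=np.linalg.norm)
    print(name,m.sum(),"c",np.round(r[0],4),"size",np.round(r[1],3),"long-axis yaw",round((np.degrees(np.arctan2(e[1],e[0])))%180,1),"medz",np.round(np.percentile(X[:,2],[5,50,95]),4))
Z=P[...,2]
rect("blue",(355,405,235,265),Z>0.016)
rect("orange",(130,180,230,262),Z>0.016)
rect("turq",(380,425,195,230),Z>0.016)
rect("cover",(125,195,140,190),(Z>0.033)&(Z<.046))
rect("grip",(125,195,140,190),Z>0.055)
rect("gripc",(125,195,140,190),(hsv[...,1]>150)&(hsv[...,2]>90))
rect("traywall",(252,330,175,245),Z>0.011)
g=(np.ptp(a.astype(int),axis=2)<40)&(a.mean(2)<95)
rect("traycol",(258,330,175,245),g)
print("floor z",np.median(Z[195:225,275:305]), "table z",np.median(Z[270:300,200:330]))
```

```text
blue 455 c [ 0.3597 -0.1315] size [0.061 0.307] long-axis yaw 112.8 medz [0.022  0.0274 0.0335]
orange 450 c [0.3599 0.1608] size [0.364 0.06 ] long-axis yaw 71.1 medz [0.0213 0.027  0.0324]
turq 435 c [ 0.4028 -0.1579] size [0.037 0.405] long-axis yaw 124.6 medz [0.0213 0.0268 0.0327]
cover 1321 c [0.608  0.2963] size [0.082 0.113] long-axis yaw 98.0 medz [0.0361 0.0402 0.044 ]
grip 170 c [0.4542 0.1449] size [0.465 0.046] long-axis yaw 44.5 medz [0.0574 0.0677 1.1875]
gripc 102 c [0.6078 0.2967] size [0.013 0.048] long-axis yaw 98.4 medz [0.0647 0.068  0.0714]
traywall 460 c [0.4185 0.0053] size [0.165 0.284] long-axis yaw 168.6 medz [0.0117 0.0157 1.1875]
traycol 2762 c [ 0.4172 -0.0012] size [0.151 0.284] long-axis yaw 168.8 medz [0.0004 0.0048 0.0169]
floor z 0.004244449916289805 table z 0.0002100189511325956
```

View pics/crop.png

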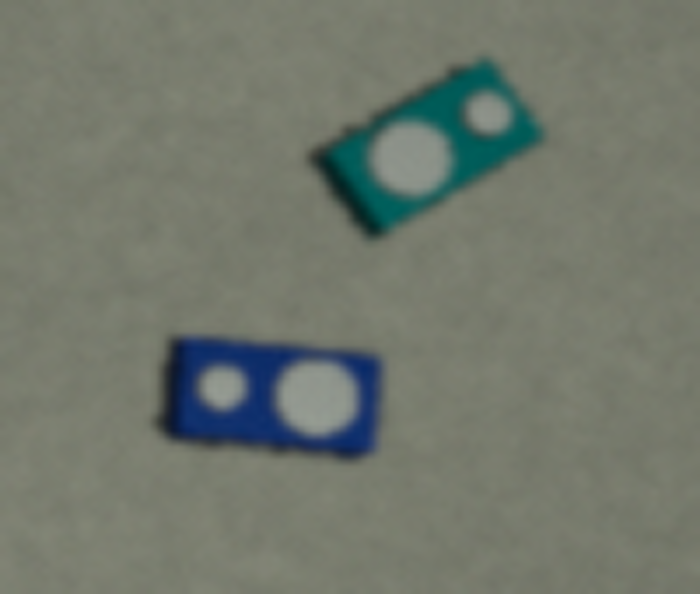

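The crop shows the deep-blue cassette at about (379,250), so that is the target. The turquoise look-alike is at (402,212). I'll measure again with the depth holes filtered out.

```bash
cat >> h.py <<'E'
def rect(P,name,box,mask):
    u0,u1,v0,v1=box; m=np.zeros(mask.shape,bool); m[v0:v1,u0:u1]=1; m&=mask&(P[...,2]<.3)
    X=P[m]; r=cv2.minAreaRect(X[:,:2].astype(np.float32)); B=cv2.boxPoints(r)
    e=max([B[1]-B[0],B[2]-B[1]],key=np.linalg.norm)
    print(name,m.sum(),"c",np.round(r[0],4),"size",np.round(r[1],3),"yaw",round((np.degrees(np.arctan2(e[1],e[0])))%180,1),"z",np.round(np.percentile(X[:,2],[5,50,95]),4))
E
python3 - <<'E'
from h import *
z=np.load("top.npz"); a,P=z["a"],z["P"];Z=P[...,2]
rect(P,"blue",(355,405,235,265),Z>0.02)
rect(P,"orange",(130,180,230,262),Z>0.02)
rect(P,"turq",(380,425,195,230),Z>0.02)
rect(P,"traywall",(255,330,175,245),Z>0.012)
g=(np.ptp(a.astype(int),axis=2)<40)&(a.mean(2)<95)
rect(P,"traywallcol",(258,330,175,245),g&(Z>.006))
rect(P,"traycol",(258,330,175,245),g)
s=sensors.state(); from scipy.spatial.transform import Rotation as R
q=s["tool_rot"]; print(np.round(R.from_quat([q[1],q[2],q[3],q[0]]).as_matrix(),3), manip.tcp_to_grasp)
E
```

```text
blue 439 c [ 0.4051 -0.2393] size [0.068 0.036] yaw 84.8 z [0.0223 0.0274 0.0329]
orange 431 c [0.4065 0.298 ] size [0.036 0.068] yaw 99.7 z [0.0226 0.0271 0.0323]
turq 420 c [ 0.4981 -0.2964] size [0.036 0.07 ] yaw 122.5 z [0.0224 0.027  0.0323]
traywall 372 c [ 0.5014 -0.0156] size [0.157 0.113] yaw 78.8 z [0.0126 0.016  0.0195]
traywallcol 920 c [ 0.5008 -0.0184] size [0.15  0.113] yaw 78.8 z [0.0061 0.0086 0.0185]
traycol 2745 c [ 0.5008 -0.0177] size [0.151 0.114] yaw 78.6 z [0.0004 0.0048 0.0166]
[[-0.937  0.349 -0.   ]
 [ 0.349  0.937 -0.001]
 [ 0.    -0.001 -1.   ]] 0.0187
```

Poses measured: blue is at (0.405,-0.239) with yaw 85°, the tray at (0.501,-0.018) with yaw 78.7°, and the shield at (0.608,0.296) with yaw 98°. Next I need a helper that turns targets into row values.

```bash
cat >> h.py <<'E'
from scipy.spatial.transform import Rotation as R
def to(x,y,z,yaw,p=None,Rm=None,quiet=False):
    """row values to get the TCP there, tool down, jaw axis at world yaw (deg)"""
    s=sensors.state(); q=s["tool_rot"]
    if Rm is None: Rm=R.from_quat([q[1],q[2],q[3],q[0]]); p=s["tool_pos"]
    t=np.radians(yaw); Y=np.array([np.cos(t),np.sin(t),0]); Zt=np.array([0,0,-1.]); X=np.cross(Y,Zt)
    T=R.from_matrix(np.column_stack([X,Y,Zt]))
    d=Rm.inv().apply(np.array([x,y,z])-p); w=np.degrees((Rm.inv()*T).as_rotvec())
    print("d",np.round(d,4),"w",np.round(w,2)); return np.array([x,y,z]),T
E
python3 - <<'E'
from h import *
p,T=to(.46,.2,.2,30)
p,T=to(.405,-.239,.12,-5.2,p,T)
E
```

```text
d [-0.3612 -0.2767  0.005 ] w [-4.000e-02  1.000e-02  3.956e+01]
d [-0.3527 -0.2671  0.08  ] w [ 0.   0.  35.2]
```

```bash
python3 -m pendant '[{"dx":-0.361,"dy":-0.277,"dz":0.005,"wz":39.6,"hand":0.4},{"dx":-0.361,"dy":-0.277,"dz":0.005,"wz":39.6,"hand":0.4},{"dx":-0.361,"dy":-0.277,"dz":0.005,"wz":39.6,"hand":0.4},{"dx":-0.361,"dy":-0.277,"dz":0.005,"wz":39.6,"hand":0.4},{"dx":-0.361,"dy":-0.277,"dz":0.005,"wz":39.6,"hand":0.4},{"dx":-0.361,"dy":-0.277,"dz":0.005,"wz":39.6,"hand":0.4},{"dx":-0.361,"dy":-0.277,"dz":0.005,"wz":39.6,"hand":0.4},{"dx":-0.361,"dy":-0.277,"dz":0.005,"wz":39.6,"hand":0.4},{"dx":-0.361,"dy":-0.277,"dz":0.005,"wz":39.6,"hand":0.4},{"dx":-0.361,"dy":-0.277,"dz":0.005,"wz":39.6,"hand":0.4},{"dx":-0.361,"dy":-0.277,"dz":0.005,"wz":39.6,"hand":0.4},{"dx":-0.361,"dy":-0.277,"dz":0.005,"wz":39.6,"hand":0.4},{"dx":-0.361,"dy":-0.277,"dz":0.005,"wz":39.6,"hand":0.4}]'
python3 -c "
from h import *
to(.405,-.239,.12,-5.2)"
```

```text
d [-0.463  -0.7072  0.0853] w [-4.000e-02  2.000e-02  7.476e+01]invalid input
```

```bash
python3 -m pendant '[{"wx":0,"wy":0,"wz":7,"dx":-0.033,"dy":-0.025,"dz":0,"hand":0.4}]'; python3 -m pendant --help | head -20
```

```text
time: 0.38
tool_pos: [0.238, 0.5535, 0.2047]
tool_rot: [-0.001, 0.236, 0.972, 0.001]
contact_force: [1.1, -0.5, -0.1]
gripper_width: 0.883invalid input: not JSON, or not a number
```

All seven fields are required.

```bash
python3 -c "
from h import *
p,T=to(.46,.2,.2,30)
to(.405,-.239,.12,-5.2,p,T)"
```

```text
d [-0.3592 -0.2127  0.0037] w [ 0.   -0.15 32.76]
d [-0.3527 -0.2671  0.08  ] w [ 0.   0.  35.2]
```

```bash
python3 -m pendant '[{"wx":0,"wy":0,"wz":32.8,"dx":-0.359,"dy":-0.213,"dz":0.004,"hand":0.4},{"wx":0,"wy":0,"wz":32.8,"dx":-0.359,"dy":-0.213,"dz":0.004,"hand":0.4},{"wx":0,"wy":0,"wz":32.8,"dx":-0.359,"dy":-0.213,"dz":0.004,"hand":0.4},{"wx":0,"wy":0,"wz":32.8,"dx":-0.359,"dy":-0.213,"dz":0.004,"hand":0.4},{"wx":0,"wy":0,"wz":32.8,"dx":-0.359,"dy":-0.213,"dz":0.004,"hand":0.4},{"wx":0,"wy":0,"wz":32.8,"dx":-0.359,"dy":-0.213,"dz":0.004,"hand":0.4},{"wx":0,"wy":0,"wz":32.8,"dx":-0.359,"dy":-0.213,"dz":0.004,"hand":0.4},{"wx":0,"wy":0,"wz":32.8,"dx":-0.359,"dy":-0.213,"dz":0.004,"hand":0.4},{"wx":0,"wy":0,"wz":32.8,"dx":-0.359,"dy":-0.213,"dz":0.004,"hand":0.4},{"wx":0,"wy":0,"wz":32.8,"dx":-0.359,"dy":-0.213,"dz":0.004,"hand":0.4},{"wx":0,"wy":0,"wz":32.8,"dx":-0.359,"dy":-0.213,"dz":0.004,"hand":0.4},{"wx":0,"wy":0,"wz":32.8,"dx":-0.359,"dy":-0.213,"dz":0.004,"hand":0.4},{"wx":0,"wy":0,"wz":32.8,"dx":-0.359,"dy":-0.213,"dz":0.004,"hand":0.4}]'
python3 -c "
from h import *
to(.405,-.239,.12,-5.2)"
```

```text
time: 1.47
tool_pos: [0.4607, 0.1963, 0.2012]
tool_rot: [-0.0, 0.502, 0.865, 0.0]
contact_force: [-0.4, -0.0, -0.1]
gripper_width: 0.701
d [-0.3505 -0.2642  0.0811] w [-2.000e-02 -3.000e-02  3.492e+01]
```

```bash
python3 -m pendant '[{"wx":0,"wy":0,"wz":35,"dx":-0.352,"dy":-0.266,"dz":0.08,"hand":0.4},{"wx":0,"wy":0,"wz":35,"dx":-0.352,"dy":-0.266,"dz":0.08,"hand":0.4},{"wx":0,"wy":0,"wz":35,"dx":-0.352,"dy":-0.266,"dz":0.08,"hand":0.4},{"wx":0,"wy":0,"wz":35,"dx":-0.352,"dy":-0.266,"dz":0.08,"hand":0.4},{"wx":0,"wy":0,"wz":35,"dx":-0.352,"dy":-0.266,"dz":0.08,"hand":0.4},{"wx":0,"wy":0,"wz":35,"dx":-0.352,"dy":-0.266,"dz":0.08,"hand":0.4},{"wx":0,"wy":0,"wz":35,"dx":-0.352,"dy":-0.266,"dz":0.08,"hand":0.4},{"wx":0,"wy":0,"wz":35,"dx":-0.352,"dy":-0.266,"dz":0.08,"hand":0.4},{"wx":0,"wy":0,"wz":35,"dx":-0.352,"dy":-0.266,"dz":0.08,"hand":0.4},{"wx":0,"wy":0,"wz":35,"dx":-0.352,"dy":-0.266,"dz":0.08,"hand":0.4},{"wx":0,"wy":0,"wz":35,"dx":-0.352,"dy":-0.266,"dz":0.08,"hand":0.4},{"wx":0,"wy":0,"wz":35,"dx":-0.352,"dy":-0.266,"dz":0.08,"hand":0.4},{"wx":0,"wy":0,"wz":35,"dx":-0.352,"dy":-0.266,"dz":0.08,"hand":0.4},{"wx":0,"wy":0,"wz":35,"dx":-0.352,"dy":-0.266,"dz":0.08,"hand":0.4},{"wx":0,"wy":0,"wz":35,"dx":-0.352,"dy":-0.266,"dz":0.08,"hand":0.4}]'
python3 - <<'E'
from h import *
a,d,P=snap("scene"); save(cv2.resize(a[90:240,100:300],None,fx=4,fy=4),"s2.png")
for r in finder.look_for("scene","blue_cassette_mid"): print(np.round(r["position"],3),round(r["score"],2))
hs=cv2.cvtColor(a,cv2.COLOR_RGB2HSV); m=(abs(hs[...,0].astype(int)-113)<12)&(hs[...,1]>120)&(P[...,2]>.015)
rect(P,"blue",(190,240,155,195),m)
to(.405,-.239,.004,-5.2)
E
```

```text
time: 2.72
tool_pos: [0.4054, -0.2398, 0.1215]
tool_rot: [0.0, 0.738, 0.675, 0.0]
contact_force: [-0.0, 0.2, -0.2]
gripper_width: 0.7
[ 0.505 -0.286  0.021] 0.87
[ 0.412 -0.231  0.02 ] 0.8
blue 197 c [ 0.4065 -0.2368] size [0.065 0.037] yaw 85.6 z [0.0159 0.0248 0.028 ]
d [ 0.001  -0.0005  0.1176] w [0.03 0.01 0.11]
```

View pics/s2.png

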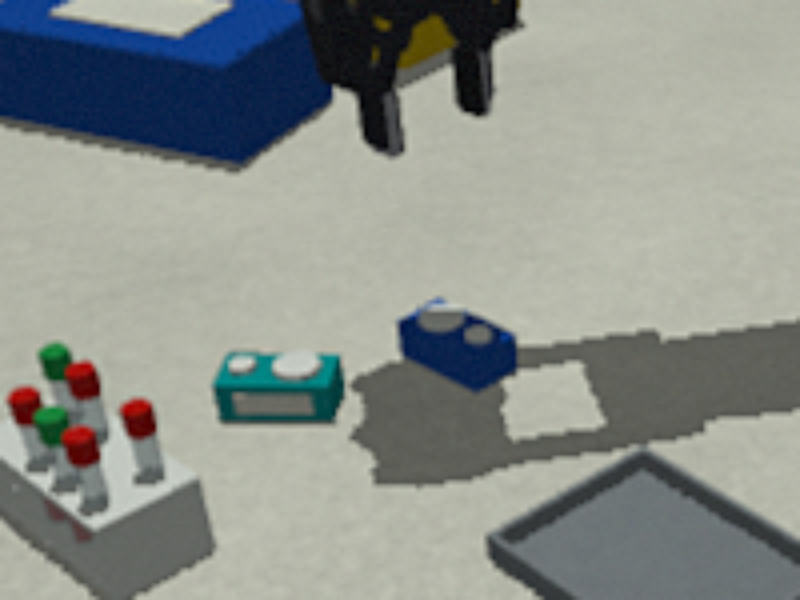

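The gripper is above the blue cassette (original px about (214,176)), and the two cameras agree within about 2 mm. Descend and grip.

```bash
python3 -m pendant '[{"wx":0,"wy":0,"wz":0,"dx":0.001,"dy":0,"dz":0.03,"hand":0.4},{"wx":0,"wy":0,"wz":0,"dx":0.001,"dy":0,"dz":0.06,"hand":0.4},{"wx":0,"wy":0,"wz":0,"dx":0.001,"dy":0,"dz":0.085,"hand":0.4},{"wx":0,"wy":0,"wz":0,"dx":0.001,"dy":0,"dz":0.1,"hand":0.4},{"wx":0,"wy":0,"wz":0,"dx":0.001,"dy":0,"dz":0.11,"hand":0.4},{"wx":0,"wy":0,"wz":0,"dx":0.001,"dy":0,"dz":0.115,"hand":0.4},{"wx":0,"wy":0,"wz":0,"dx":0.001,"dy":0,"dz":0.117,"hand":0.4},{"wx":0,"wy":0,"wz":0,"dx":0.001,"dy":0,"dz":0.117,"hand":0.4},{"wx":0,"wy":0,"wz":0,"dx":0.001,"dy":0,"dz":0.117,"hand":0},{"wx":0,"wy":0,"wz":0,"dx":0.001,"dy":0,"dz":0.117,"hand":-0.5},{"wx":0,"wy":0,"wz":0,"dx":0.001,"dy":0,"dz":0.117,"hand":-1},{"wx":0,"wy":0,"wz":0,"dx":0.001,"dy":0,"dz":0.117,"hand":-1},{"wx":0,"wy":0,"wz":0,"dx":0.001,"dy":0,"dz":0.117,"hand":-1},{"wx":0,"wy":0,"wz":0,"dx":0.001,"dy":0,"dz":0.117,"hand":-1},{"wx":0,"wy":0,"wz":0,"dx":0.001,"dy":0,"dz":0.117,"hand":-1},{"wx":0,"wy":0,"wz":0,"dx":0.001,"dy":0,"dz":0.117,"hand":-1}]'
```

```text
time: 4.15
tool_pos: [0.4048, -0.2404, 0.0043]
tool_rot: [-0.0, 0.739, 0.674, -0.0]
contact_force: [-0.1, -0.3, -0.2]
gripper_width: 0.007
```

The gripper is shut, so the grasp failed. Look.

Run:
```python
from h import *
a,d,P=snap("scene"); b,_,Q=snap("top")
save(np.hstack([cv2.resize(a[110:220,150:270],(400,366)),cv2.resize(b[200:300,330:440],(400,366))]),"s3.png")
hs=cv2.cvtColor(a,cv2.COLOR_RGB2HSV); m=(abs(hs[...,0].astype(int)-113)<12)&(hs[...,1]>120)&(P[...,2]>.015)
rect(P,"blue",(190,240,155,195),m)
```

```text
blue 194 c [ 0.4148 -0.2333] size [0.04  0.072] yaw 114.1 z [0.0163 0.0248 0.0281]
```

View pics/s3.png

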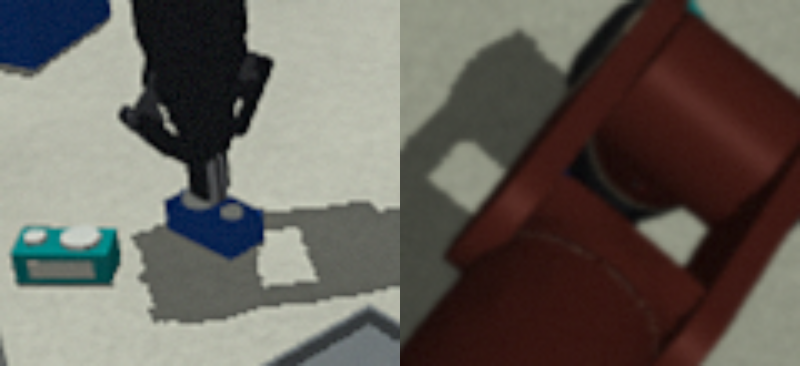

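Fingers seem shut behind the cassette, or wedged on its rear edge. Lift clear, then compare where the fingers appear with the reported TCP.

```bash
python3 -m pendant '[{"wx":0,"wy":0,"wz":0,"dx":0,"dy":0,"dz":-0.02,"hand":-1},{"wx":0,"wy":0,"wz":0,"dx":0,"dy":0,"dz":-0.05,"hand":-1},{"wx":0,"wy":0,"wz":0,"dx":0,"dy":0,"dz":-0.08,"hand":-1},{"wx":0,"wy":0,"wz":0,"dx":0,"dy":0,"dz":-0.08,"hand":-1},{"wx":0,"wy":0,"wz":0,"dx":0,"dy":0,"dz":-0.08,"hand":-1}]'
python3 - <<'E'
from h import *
a,d,P=snap("scene")
c=cams.calibration("scene"); f=210/np.tan(np.radians(c["fov_y"]/2)); M=np.linalg.inv(c["pose"])
def pr(p):
    q=M@np.append(p,1); return np.array([q[0]/q[2]*f+c["cx"],q[1]/q[2]*f+c["cy"]])
t=np.array(sensors.state()["tool_pos"]); print(t,pr(t))
for z in (.0043,): print("earlier",pr([.4048,-.2404,z]))
print("cassette top centre", pr([.405,-.239,.03]), c)
k=a.copy(); cv2.drawMarker(k,tuple(pr(t).astype(int)),(255,0,0),0,5,1)
save(cv2.resize(k[60:220,150:270],(600,800))[:600] if 0 else cv2.resize(k[80:220,140:290],(642,600),interpolation=cv2.INTER_NEAREST),"s4.png")
# points of fingers from depth: near tcp in plan
D=np.linalg.norm(P[...,:2]-t[:2],axis=2); m=(D<.07)&(P[...,2]>.05)&(P[...,2]<.12)
X=P[m]; i=np.argsort(X[:,2])[:15]; print(len(X),np.round(X[i],3))
hs=cv2.cvtColor(a,cv2.COLOR_RGB2HSV); m=(abs(hs[...,0].astype(int)-113)<12)&(hs[...,1]>120)&(P[...,2]>.015)
rect(P,"blue",(190,240,155,195),m)
m=(abs(P[...,0]-.41)<.06)&(abs(P[...,1]+.235)<.045)&(P[...,2]>.02)&(P[...,2]<.04)
rect(P,"bluedepth",(180,250,145,205),m)
E
```

```text
time: 4.67
tool_pos: [0.4063, -0.2416, 0.0868]
tool_rot: [0.003, 0.739, 0.674, 0.0]
contact_force: [0.8, 0.6, -0.7]
gripper_width: 0.001
[ 0.40507069 -0.24067023  0.08479853] [209.99366146 149.63849555]
earlier [213.55720945 178.80591439]
cassette top centre [212.89663262 170.00135227] {'fov_y': 53.80205799448808, 'cx': 277.8829531173057, 'cy': 212.9444471859477, 'pose': array([[-0.5538092 ,  0.50646057, -0.66090321,  1.03006165],
       [ 0.8326326 ,  0.33277255, -0.44270237,  0.36756075],
       [-0.00428085, -0.7954622 , -0.60598808,  0.55158962],
       [ 0.        ,  0.        ,  0.        ,  1.        ]])}
17 [[ 0.409 -0.24   0.112]
 [ 0.403 -0.235  0.113]
 [ 0.41  -0.242  0.114]
 [ 0.41  -0.251  0.114]
 [ 0.411 -0.243  0.114]
 [ 0.4   -0.232  0.115]
 [ 0.41  -0.247  0.115]
 [ 0.411 -0.238  0.116]
 [ 0.41  -0.232  0.117]
 [ 0.404 -0.231  0.117]
 [ 0.406 -0.232  0.118]
 [ 0.4   -0.231  0.118]
 [ 0.409 -0.233  0.119]
 [ 0.411 -0.236  0.119]
 [ 0.414 -0.231  0.119]]
blue 196 c [ 0.4068 -0.2366] size [0.066 0.036] yaw 88.0 z [0.0162 0.0248 0.0281]
bluedepth 283 c [ 0.4294 -0.2414] size [0.068 0.087] yaw 173.1 z [0.0217 0.027  0.0317]
```

View pics/s4.png

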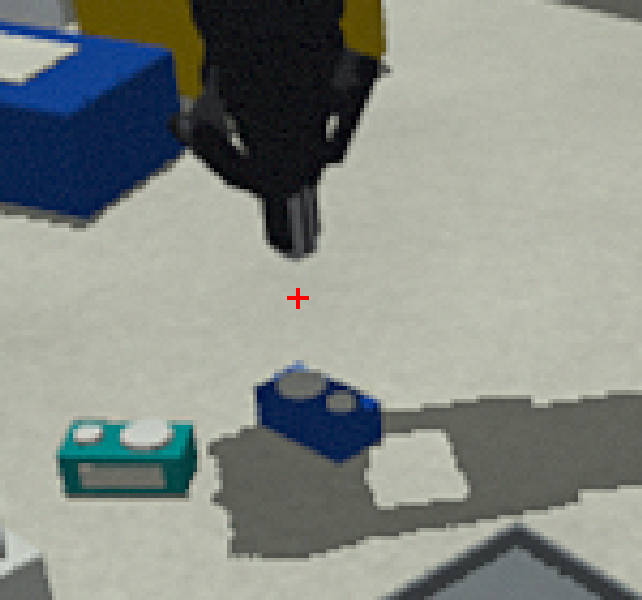

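The picture shows the shut fingertips (crop px (295,258)) about 27 mm above the reported TCP (cross at (298,298)). Depth agrees, with tips at z≈0.112 against a reported 0.085. So the reported TCP is about 27 mm too low, and I had closed just above the caps; the cassette hasn't moved. I'll subtract 27 mm from z from here on and check the force during contact.

```bash
python3 -m pendant '[{"wx":0,"wy":0,"wz":0,"dx":0.001,"dy":0.001,"dz":0,"hand":0.4},{"wx":0,"wy":0,"wz":0,"dx":0.001,"dy":0.001,"dz":0,"hand":0.4},{"wx":0,"wy":0,"wz":0,"dx":0.001,"dy":0.001,"dz":0,"hand":0.4},{"wx":0,"wy":0,"wz":0,"dx":0.001,"dy":0.001,"dz":0,"hand":0.4},{"wx":0,"wy":0,"wz":0,"dx":0.001,"dy":0.001,"dz":0,"hand":0.4},{"wx":0,"wy":0,"wz":0,"dx":0.001,"dy":0.001,"dz":0.03,"hand":0.4},{"wx":0,"wy":0,"wz":0,"dx":0.001,"dy":0.001,"dz":0.06,"hand":0.4},{"wx":0,"wy":0,"wz":0,"dx":0.001,"dy":0.001,"dz":0.08,"hand":0.4},{"wx":0,"wy":0,"wz":0,"dx":0.001,"dy":0.001,"dz":0.09,"hand":0.4},{"wx":0,"wy":0,"wz":0,"dx":0.001,"dy":0.001,"dz":0.097,"hand":0.4},{"wx":0,"wy":0,"wz":0,"dx":0.001,"dy":0.001,"dz":0.1,"hand":0.4},{"wx":0,"wy":0,"wz":0,"dx":0.001,"dy":0.001,"dz":0.1,"hand":0.4},{"wx":0,"wy":0,"wz":0,"dx":0.001,"dy":0.001,"dz":0.1,"hand":0.4}]'
```

```text
time: 5.8
tool_pos: [0.4068, -0.2403, -0.0145]
tool_rot: [0.001, 0.739, 0.674, 0.0]
contact_force: [0.0, 0.7, -0.1]
gripper_width: 0.696
```

No contact, as expected. Lower 5 mm more and close.

```bash
python3 -m pendant '[{"wx":0,"wy":0,"wz":0,"dx":0,"dy":0,"dz":0.003,"hand":0.4},{"wx":0,"wy":0,"wz":0,"dx":0,"dy":0,"dz":0.006,"hand":0.4},{"wx":0,"wy":0,"wz":0,"dx":0,"dy":0,"dz":0.006,"hand":0.2},{"wx":0,"wy":0,"wz":0,"dx":0,"dy":0,"dz":0.006,"hand":0},{"wx":0,"wy":0,"wz":0,"dx":0,"dy":0,"dz":0.006,"hand":-0.5},{"wx":0,"wy":0,"wz":0,"dx":0,"dy":0,"dz":0.006,"hand":-1},{"wx":0,"wy":0,"wz":0,"dx":0,"dy":0,"dz":0.006,"hand":-1},{"wx":0,"wy":0,"wz":0,"dx":0,"dy":0,"dz":0.006,"hand":-1},{"wx":0,"wy":0,"wz":0,"dx":0,"dy":0,"dz":0.006,"hand":-1}]'
python3 -c "
from h import *
p,T=to(.4068,-.2403,.05,-5.2)
p,T=to(.501,-.018,.05,-11.3,p,T)"
```

```text
time: 6.55
tool_pos: [0.4063, -0.2398, -0.0213]
tool_rot: [0.0, 0.739, 0.674, 0.0]
contact_force: [0.0, -0.5, 2.8]
gripper_width: 0.405
d [-0.0005  0.0006 -0.0713] w [ 0.04  0.03 -0.04]
d [0.2299 0.0737 0.    ] w [0.  0.  6.1]
```

Gripped (34 mm). Lift, and carry it over the tray.

```bash
python3 -m pendant '[{"wx":0,"wy":0,"wz":0,"dx":0,"dy":0,"dz":-0.02,"hand":-1},{"wx":0,"wy":0,"wz":0,"dx":0,"dy":0,"dz":-0.045,"hand":-1},{"wx":0,"wy":0,"wz":0,"dx":0,"dy":0,"dz":-0.07,"hand":-1},{"wx":0,"wy":0,"wz":1,"dx":0.02,"dy":0.006,"dz":-0.07,"hand":-1},{"wx":0,"wy":0,"wz":2,"dx":0.05,"dy":0.016,"dz":-0.07,"hand":-1},{"wx":0,"wy":0,"wz":3,"dx":0.08,"dy":0.026,"dz":-0.07,"hand":-1},{"wx":0,"wy":0,"wz":4,"dx":0.11,"dy":0.035,"dz":-0.07,"hand":-1},{"wx":0,"wy":0,"wz":5,"dx":0.14,"dy":0.045,"dz":-0.07,"hand":-1},{"wx":0,"wy":0,"wz":6,"dx":0.17,"dy":0.055,"dz":-0.07,"hand":-1},{"wx":0,"wy":0,"wz":6,"dx":0.2,"dy":0.065,"dz":-0.07,"hand":-1},{"wx":0,"wy":0,"wz":6,"dx":0.22,"dy":0.071,"dz":-0.07,"hand":-1},{"wx":0,"wy":0,"wz":6,"dx":0.23,"dy":0.074,"dz":-0.07,"hand":-1},{"wx":0,"wy":0,"wz":6,"dx":0.23,"dy":0.074,"dz":-0.07,"hand":-1},{"wx":0,"wy":0,"wz":6,"dx":0.23,"dy":0.074,"dz":-0.07,"hand":-1}]'
python3 - <<'E'
from h import *
a,d,P=snap("scene"); save(cv2.resize(a[130:280,190:340],(600,600)),"s5.png")
to(.501,-.018,-.017,-11.3)
hs=cv2.cvtColor(a,cv2.COLOR_RGB2HSV); m=(abs(hs[...,0].astype(int)-113)<12)&(hs[...,1]>120)&(P[...,2]>.015)
rect(P,"blue",(190,340,130,280),m)
E
```

```text
time: 7.72
tool_pos: [0.4999, -0.0175, 0.0477]
tool_rot: [-0.0, 0.773, 0.635, -0.001]
contact_force: [-0.4, -0.1, -1.8]
gripper_width: 0.407
d [0.0002 0.0011 0.0648] w [-0.06  0.04  0.04]
blue 442 c [ 0.5007 -0.0118] size [0.062 0.128] yaw 159.2 z [0.0729 0.0933 0.2147]
```

View pics/s5.png

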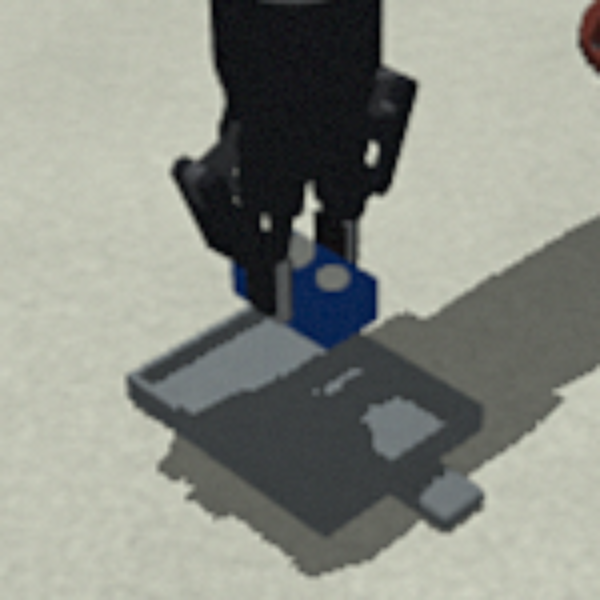

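The cassette hangs level above the tray with its long side along it. Lower gently.

```bash
python3 -m pendant '[{"wx":0,"wy":0,"wz":0,"dx":0,"dy":0.001,"dz":0.015,"hand":-1},{"wx":0,"wy":0,"wz":0,"dx":0,"dy":0.001,"dz":0.032,"hand":-1},{"wx":0,"wy":0,"wz":0,"dx":0,"dy":0.001,"dz":0.047,"hand":-1},{"wx":0,"wy":0,"wz":0,"dx":0,"dy":0.001,"dz":0.055,"hand":-1},{"wx":0,"wy":0,"wz":0,"dx":0,"dy":0.001,"dz":0.06,"hand":-1},{"wx":0,"wy":0,"wz":0,"dx":0,"dy":0.001,"dz":0.063,"hand":-1},{"wx":0,"wy":0,"wz":0,"dx":0,"dy":0.001,"dz":0.065,"hand":-1},{"wx":0,"wy":0,"wz":0,"dx":0,"dy":0.001,"dz":0.065,"hand":-1},{"wx":0,"wy":0,"wz":0,"dx":0,"dy":0.001,"dz":0.065,"hand":-1}]'
```

```text
time: 8.52
tool_pos: [0.5022, -0.0176, -0.016]
tool_rot: [0.0, 0.773, 0.634, 0.0]
contact_force: [-0.4, -0.1, -0.3]
gripper_width: 0.406
```

```bash
python3 -m pendant '[{"wx":0,"wy":0,"wz":0,"dx":0,"dy":0,"dz":0.0005,"hand":-1},{"wx":0,"wy":0,"wz":0,"dx":0,"dy":0,"dz":0.0005,"hand":-0.1},{"wx":0,"wy":0,"wz":0,"dx":0,"dy":0,"dz":0.0005,"hand":0.15},{"wx":0,"wy":0,"wz":0,"dx":0,"dy":0,"dz":0.0005,"hand":0.15},{"wx":0,"wy":0,"wz":0,"dx":0,"dy":0,"dz":0.0005,"hand":0.15},{"wx":0,"wy":0,"wz":0,"dx":0,"dy":0,"dz":0.0005,"hand":0.15},{"wx":0,"wy":0,"wz":0,"dx":0,"dy":0,"dz":-0.02,"hand":0.15},{"wx":0,"wy":0,"wz":0,"dx":0,"dy":0,"dz":-0.06,"hand":0.15},{"wx":0,"wy":0,"wz":0,"dx":0,"dy":0,"dz":-0.1,"hand":0.15},{"wx":0,"wy":0,"wz":0,"dx":0,"dy":0,"dz":-0.14,"hand":0.15},{"wx":0,"wy":0,"wz":0,"dx":0,"dy":0,"dz":-0.14,"hand":0.15},{"wx":0,"wy":0,"wz":0,"dx":0,"dy":0,"dz":-0.14,"hand":0.15}]'
python3 - <<'E'
from h import *
p,T=to(.608,.2965,.12,8.2)
E
```

```text
time: 9.52
tool_pos: [0.5041, -0.0179, 0.1272]
tool_rot: [0.003, 0.773, 0.634, 0.002]
contact_force: [0.7, -0.0, -0.6]
gripper_width: 0.579
d [0.3286 0.0406 0.0076] w [  0.43   0.07 -19.44]
```

```bash
python3 -m pendant '[{"wx":0,"wy":0,"wz":-2,"dx":0.03,"dy":0.004,"dz":0,"hand":0.15},{"wx":0,"wy":0,"wz":-5,"dx":0.07,"dy":0.009,"dz":0,"hand":0.15},{"wx":0,"wy":0,"wz":-8,"dx":0.11,"dy":0.014,"dz":0,"hand":0.15},{"wx":0,"wy":0,"wz":-11,"dx":0.15,"dy":0.019,"dz":0,"hand":0.15},{"wx":0,"wy":0,"wz":-14,"dx":0.19,"dy":0.024,"dz":0,"hand":0.15},{"wx":0,"wy":0,"wz":-17,"dx":0.23,"dy":0.029,"dz":0,"hand":0.15},{"wx":0,"wy":0,"wz":-19.4,"dx":0.27,"dy":0.034,"dz":0,"hand":0.15},{"wx":0,"wy":0,"wz":-19.4,"dx":0.3,"dy":0.038,"dz":0,"hand":0.15},{"wx":0,"wy":0,"wz":-19.4,"dx":0.329,"dy":0.041,"dz":0,"hand":0.15},{"wx":0,"wy":0,"wz":-19.4,"dx":0.329,"dy":0.041,"dz":0,"hand":0.15},{"wx":0,"wy":0,"wz":-19.4,"dx":0.329,"dy":0.041,"dz":0,"hand":0.15}]'
python3 - <<'E'
from h import *
a,d,P=snap("top"); s,_,S=snap("scene"); Z=P[...,2]
save(np.hstack([cv2.resize(a[170:250,235:335],(400,320)),cv2.resize(s[220:380,310:470],(320,320))]),"s6.png")
rect(P,"blue in tray",(258,325,180,240),Z>.022)
hs=cv2.cvtColor(s,cv2.COLOR_RGB2HSV); rect(S,"grip scene",(340,450,290,360),(abs(hs[...,0].astype(int)-24)<7)&(hs[...,1]>150)&(hs[...,2]>60))
rect(S,"cover top scene",(340,450,290,370),(abs(S[...,2]-.04)<.005)&(s.max(2)<70))
g=(np.ptp(a.astype(int),axis=2)<40)&(a.mean(2)<95); rect(P,"traywall",(257,330,175,245),(Z>.012)&(Z<.018)&g)
X=S[(abs(S[...,0]-.608)<.05)&(abs(S[...,1]-.2965)<.05)&(S[...,2]>.09)&(S[...,2]<.25)]; i=np.argsort(X[:,2])[:5]; print(np.round(X[i],3))
to(.608,.2965,.02,8.2)
E
```

```text
time: 10.43
tool_pos: [0.6047, 0.298, 0.1206]
tool_rot: [-0.001, 0.654, 0.756, -0.002]
contact_force: [-0.8, -0.1, -0.5]
gripper_width: 0.574
blue in tray 436 c [ 0.4999 -0.0195] size [0.141 0.109] yaw 78.9 z [0.025  0.031  0.0364]
grip scene 692 c [0.5974 0.2967] size [0.042 0.05 ] yaw 92.3 z [0.041  0.0615 0.0691]
cover top scene 2710 c [0.608  0.2964] size [0.082 0.112] yaw 97.7 z [0.0382 0.0402 0.0416]
traywall 93 c [ 0.4995 -0.0181] size [0.143 0.11 ] yaw 78.6 z [0.0125 0.0155 0.0178]
[[0.634 0.3   0.149]
 [0.635 0.296 0.149]
 [0.633 0.309 0.15 ]
 [0.635 0.297 0.15 ]
 [0.633 0.306 0.15 ]]
d [-1.000e-04  3.400e-03  1.014e-01] w [-0.17  0.06 -0.05]
```

View pics/s6.png

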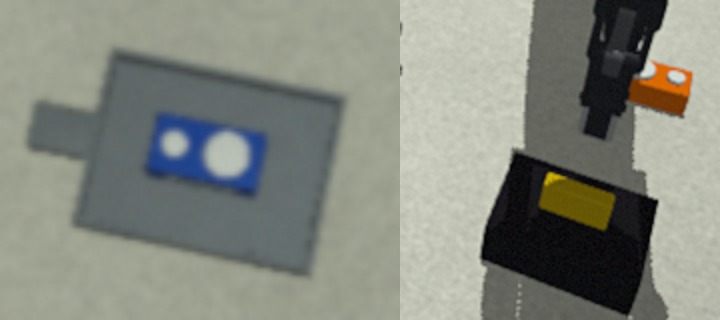

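Left view: the cassette lies flat and centred in the tray (crop px (205,152)). Right view: the gripper is above the yellow grip (crop px (578,202)). Descend and grip.

```bash
python3 -m pendant '[{"wx":0,"wy":0,"wz":0,"dx":0,"dy":0.003,"dz":0.03,"hand":0.15},{"wx":0,"wy":0,"wz":0,"dx":0,"dy":0.003,"dz":0.055,"hand":0.15},{"wx":0,"wy":0,"wz":0,"dx":0,"dy":0.003,"dz":0.075,"hand":0.15},{"wx":0,"wy":0,"wz":0,"dx":0,"dy":0.003,"dz":0.09,"hand":0.15},{"wx":0,"wy":0,"wz":0,"dx":0,"dy":0.003,"dz":0.098,"hand":0.15},{"wx":0,"wy":0,"wz":0,"dx":0,"dy":0.003,"dz":0.1,"hand":0.15},{"wx":0,"wy":0,"wz":0,"dx":0,"dy":0.003,"dz":0.1,"hand":0.15},{"wx":0,"wy":0,"wz":0,"dx":0,"dy":0.003,"dz":0.1,"hand":-0.2},{"wx":0,"wy":0,"wz":0,"dx":0,"dy":0.003,"dz":0.1,"hand":-0.5},{"wx":0,"wy":0,"wz":0,"dx":0,"dy":0.003,"dz":0.1,"hand":-0.8},{"wx":0,"wy":0,"wz":0,"dx":0,"dy":0.003,"dz":0.1,"hand":-1},{"wx":0,"wy":0,"wz":0,"dx":0,"dy":0.003,"dz":0.1,"hand":-1},{"wx":0,"wy":0,"wz":0,"dx":0,"dy":0.003,"dz":0.1,"hand":-1},{"wx":0,"wy":0,"wz":0,"dx":0,"dy":0.003,"dz":0.1,"hand":-1},{"wx":0,"wy":0,"wz":0,"dx":0,"dy":0.003,"dz":0.1,"hand":-1}]'
python3 - <<'E'
from h import *
z=sensors.state()["tool_pos"][2]; p,T=to(.5,-.0185,z+.1,-11.3)
E
```

```text
time: 11.78
tool_pos: [0.6103, 0.2982, 0.0252]
tool_rot: [0.001, 0.655, 0.756, 0.001]
contact_force: [0.4, 0.2, 5.4]
gripper_width: 0.149
d [-0.2978 -0.1538 -0.1007] w [ 0.17 -0.06 19.46]
```

Gripped (12.7 mm). Lift, and carry it over the tray.

```bash
python3 -m pendant '[{"wx":0,"wy":0,"wz":0,"dx":0,"dy":0,"dz":-0.015,"hand":-1},{"wx":0,"wy":0,"wz":0,"dx":0,"dy":0,"dz":-0.04,"hand":-1},{"wx":0,"wy":0,"wz":0,"dx":0,"dy":0,"dz":-0.07,"hand":-1},{"wx":0,"wy":0,"wz":0,"dx":0,"dy":0,"dz":-0.09,"hand":-1},{"wx":0,"wy":0,"wz":0,"dx":0,"dy":0,"dz":-0.1,"hand":-1},{"wx":0,"wy":0,"wz":1,"dx":-0.018,"dy":-0.009,"dz":-0.1,"hand":-1},{"wx":0,"wy":0,"wz":3,"dx":-0.045,"dy":-0.023,"dz":-0.1,"hand":-1},{"wx":0,"wy":0,"wz":5,"dx":-0.075,"dy":-0.039,"dz":-0.1,"hand":-1},{"wx":0,"wy":0,"wz":8,"dx":-0.11,"dy":-0.057,"dz":-0.1,"hand":-1},{"wx":0,"wy":0,"wz":11,"dx":-0.145,"dy":-0.075,"dz":-0.1,"hand":-1},{"wx":0,"wy":0,"wz":14,"dx":-0.18,"dy":-0.093,"dz":-0.1,"hand":-1},{"wx":0,"wy":0,"wz":16,"dx":-0.215,"dy":-0.111,"dz":-0.1,"hand":-1},{"wx":0,"wy":0,"wz":18,"dx":-0.245,"dy":-0.127,"dz":-0.1,"hand":-1},{"wx":0,"wy":0,"wz":19.4,"dx":-0.27,"dy":-0.14,"dz":-0.1,"hand":-1},{"wx":0,"wy":0,"wz":19.4,"dx":-0.288,"dy":-0.149,"dz":-0.1,"hand":-1},{"wx":0,"wy":0,"wz":19.4,"dx":-0.298,"dy":-0.154,"dz":-0.1,"hand":-1},{"wx":0,"wy":0,"wz":19.4,"dx":-0.298,"dy":-0.154,"dz":-0.1,"hand":-1},{"wx":0,"wy":0,"wz":19.4,"dx":-0.298,"dy":-0.154,"dz":-0.1,"hand":-1}]'
python3 - <<'E'
from h import *
s,_,S=snap("scene")
save(cv2.resize(s[100:290,170:360],(600,600)),"s7.png")
t=to(.5,-.0185,.02,-11.3)
# cover top plane
m=(s.max(2)<60)&(np.hypot(S[...,0]-.5,S[...,1]+.018)<.08)&(S[...,2]>.05)&(S[...,2]<.25)
X=S[m]; h,e=np.histogram(X[:,2],np.arange(.05,.25,.004)); print([(round(b,3),n) for b,n in zip(e,h) if n])
zt=e[h.argmax()]+.002
m&=abs(S[...,2]-zt)<.006; A=S[m]; print("plane",np.round(np.linalg.lstsq(np.c_[A[:,:2]-[.5,-.018],np.ones(len(A))],A[:,2],rcond=None)[0],3))
rect(S,"top",(0,560,0,420),m)
E
```

```text
time: 13.28
tool_pos: [0.4984, -0.0189, 0.1229]
tool_rot: [-0.001, 0.773, 0.634, 0.0]
contact_force: [0.4, 0.3, -1.9]
gripper_width: 0.15
d [0.0002 0.0013 0.103 ] w [-0.03 -0.04  0.07]
[(np.float64(0.094), np.int64(7)), (np.float64(0.098), np.int64(91)), (np.float64(0.102), np.int64(121)), (np.float64(0.106), np.int64(118)), (np.float64(0.11), np.int64(125)), (np.float64(0.114), np.int64(109)), (np.float64(0.118), np.int64(133)), (np.float64(0.122), np.int64(122)), (np.float64(0.126), np.int64(120)), (np.float64(0.13), np.int64(122)), (np.float64(0.134), np.int64(504)), (np.float64(0.138), np.int64(559)), (np.float64(0.154), np.int64(7)), (np.float64(0.158), np.int64(16)), (np.float64(0.162), np.int64(17)), (np.float64(0.166), np.int64(29)), (np.float64(0.17), np.int64(27)), (np.float64(0.174), np.int64(33)), (np.float64(0.178), np.int64(37)), (np.float64(0.182), np.int64(28)), (np.float64(0.186), np.int64(33)), (np.float64(0.19), np.int64(33)), (np.float64(0.194), np.int64(61)), (np.float64(0.198), np.int64(85)), (np.float64(0.202), np.int64(89)), (np.float64(0.206), np.int64(65)), (np.float64(0.21), np.int64(61)), (np.float64(0.214), np.int64(94)), (np.float64(0.218), np.int64(116)), (np.float64(0.222), np.int64(86)), (np.float64(0.226), np.int64(96)), (np.float64(0.23), np.int64(101)), (np.float64(0.234), np.int64(109)), (np.float64(0.238), np.int64(115)), (np.float64(0.242), np.int64(142))]
plane [-0.011 -0.003  0.138]
top 1063 c [ 0.4996 -0.0187] size [0.112 0.079] yaw 78.8 z [0.1354 0.138  0.1393]
```

View pics/s7.png

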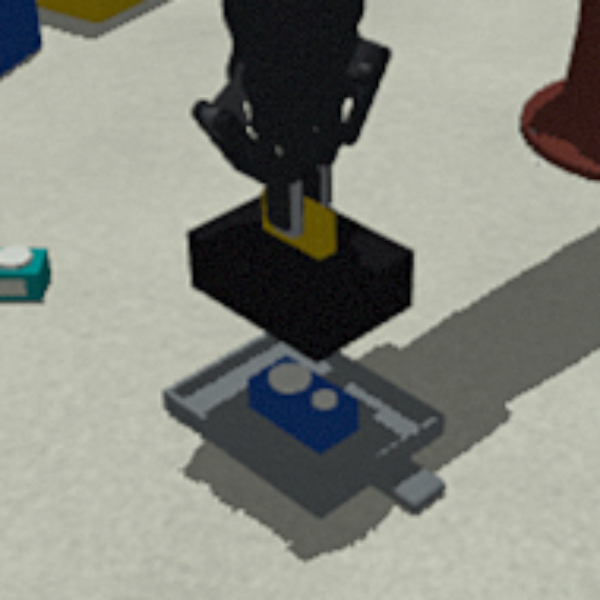

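The shield hangs level over the tray with its top at z=0.138 (measured). Its centre is within 1 mm of the cassette and its yaw matches. It has to come down 94 mm.

```bash
python3 -m pendant '[{"wx":0,"wy":0,"wz":0,"dx":0,"dy":0,"dz":0.015,"hand":-1},{"wx":0,"wy":0,"wz":0,"dx":0,"dy":0,"dz":0.035,"hand":-1},{"wx":0,"wy":0,"wz":0,"dx":0,"dy":0,"dz":0.053,"hand":-1},{"wx":0,"wy":0,"wz":0,"dx":0,"dy":0,"dz":0.068,"hand":-1},{"wx":0,"wy":0,"wz":0,"dx":0,"dy":0,"dz":0.079,"hand":-1},{"wx":0,"wy":0,"wz":0,"dx":0,"dy":0,"dz":0.086,"hand":-1},{"wx":0,"wy":0,"wz":0,"dx":0,"dy":0,"dz":0.09,"hand":-1},{"wx":0,"wy":0,"wz":0,"dx":0,"dy":0,"dz":0.092,"hand":-1},{"wx":0,"wy":0,"wz":0,"dx":0,"dy":0,"dz":0.093,"hand":-1},{"wx":0,"wy":0,"wz":0,"dx":0,"dy":0,"dz":0.093,"hand":-1}]'
python3 - <<'E'
from h import *
s,_,S=snap("scene")
m=(s.max(2)<60)&(np.hypot(S[...,0]-.5,S[...,1]+.018)<.08)&(S[...,2]>.041)&(S[...,2]<.055)
rect(S,"top",(0,560,0,420),m)
E
```

```text
time: 14.17
tool_pos: [0.4993, -0.0192, 0.031]
tool_rot: [0.0, 0.773, 0.634, 0.0]
contact_force: [0.6, 0.0, -1.1]
gripper_width: 0.147
top 1058 c [ 0.4995 -0.0187] size [0.112 0.08 ] yaw 79.2 z [0.0429 0.0461 0.0477]
```

Top is at 0.046, so about 2 mm is left. Lower, release, retreat.

```bash
python3 -m pendant '[{"wx":0,"wy":0,"wz":0,"dx":0,"dy":0,"dz":0.001,"hand":-1},{"wx":0,"wy":0,"wz":0,"dx":0,"dy":0,"dz":0.0018,"hand":-1},{"wx":0,"wy":0,"wz":0,"dx":0,"dy":0,"dz":0.0018,"hand":-1},{"wx":0,"wy":0,"wz":0,"dx":0,"dy":0,"dz":0.0018,"hand":-0.5},{"wx":0,"wy":0,"wz":0,"dx":0,"dy":0,"dz":0.0018,"hand":-0.2},{"wx":0,"wy":0,"wz":0,"dx":0,"dy":0,"dz":0.0018,"hand":0.1},{"wx":0,"wy":0,"wz":0,"dx":0,"dy":0,"dz":0.0018,"hand":0.1},{"wx":0,"wy":0,"wz":0,"dx":0,"dy":0,"dz":0.0018,"hand":0.1},{"wx":0,"wy":0,"wz":0,"dx":0,"dy":0,"dz":-0.01,"hand":0.1},{"wx":0,"wy":0,"wz":0,"dx":0,"dy":0,"dz":-0.035,"hand":0.1},{"wx":0,"wy":0,"wz":0,"dx":0,"dy":0,"dz":-0.07,"hand":0.1},{"wx":0,"wy":0,"wz":0,"dx":0,"dy":0,"dz":-0.11,"hand":0.1},{"wx":0,"wy":0,"wz":0,"dx":0,"dy":0,"dz":-0.13,"hand":0.1},{"wx":0,"wy":0,"wz":0,"dx":0,"dy":0,"dz":-0.13,"hand":0.1},{"wx":0,"wy":0,"wz":0,"dx":0,"dy":0,"dz":-0.13,"hand":0.1}]'
python3 - <<'E'
from h import *
s,_,S=snap("scene"); save(cv2.resize(s[100:290,170:360],(600,600)),"s8.png")
m=(s.max(2)<60)&(np.hypot(S[...,0]-.5,S[...,1]+.018)<.08)&(S[...,2]>.039)&(S[...,2]<.052)
rect(S,"top",(0,560,0,420),m)
A=S[m]; print("plane",np.round(np.linalg.lstsq(np.c_[A[:,:2]-[.5,-.018],np.ones(len(A))],A[:,2],rcond=None)[0],3))
E
```

```text
time: 15.47
tool_pos: [0.5, -0.0194, 0.163]
tool_rot: [0.002, 0.773, 0.634, 0.001]
contact_force: [-0.8, 0.0, -0.6]
gripper_width: 0.549
top 1097 c [ 0.4999 -0.0195] size [0.111 0.081] yaw 79.3 z [0.0411 0.0444 0.0461]
plane [-0.013 -0.006  0.044]
```

View pics/s8.png

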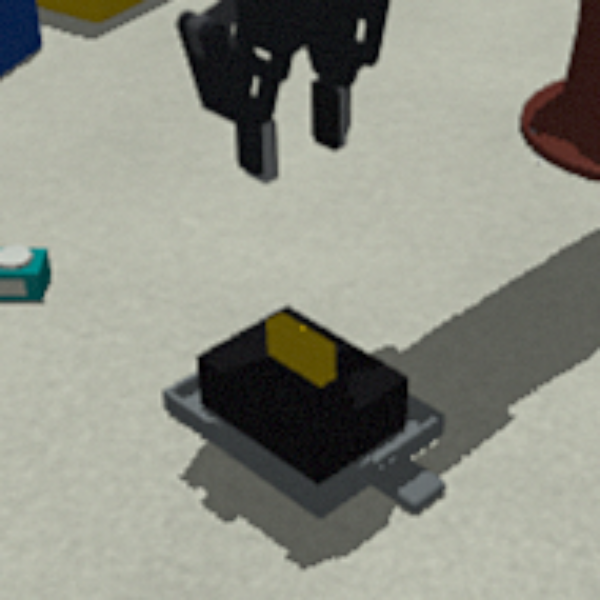

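The shield stands flat and centred in the tray, the gripper is clear, and its top is at 0.044 m as expected. Hand in.

```bash
python3 -c "
from h import *
print(job.job_done())"
```

```text
the job is handed in; nothing more can be done
None
```

The tray is loaded: the blue cassette is flat in the middle and the black shield stands over it. I handed the job in at about 15.5 s of the 64 s allowed; `job_done()` reports no verdict.

**First grasp missed:** the gripper closed on air just above the cassette's caps, and the cassette stayed where it was. The pictures showed the real fingertips about 27 mm above the reported TCP. I subtracted that from every height afterwards, and both later grasps worked.

**Last checks:**
- **Cassette:** the overhead picture, taken before the shield went on, shows it flat and in the middle of the tray. My depth measurement of it there picked up the tray walls too, so I have no separate figure for its offset. The shield hides it now.
- **Shield:** its top is at z = 0.044 m, the height expected when it stands on the tray floor. It is centred about 1–2 mm from the measured tray centre and within 1° of lengthwise. The fitted tilt is about 0.014 rad, against a limit of 0.07.
- **Rest of the scene:** the gripper is open and about 10 cm above the grip. I never touched the orange or turquoise cassettes, but I did not measure them again at the end.

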